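# Set up the recipe-tablet prep station

### The job

Set up the prep station: swing its fold-out tablet rest up and back until it snaps past its spring detent and sits fully home, then move the tablet from the charging dock so that it stands upright on its short edge, screen to the front, its foot behind the ledge lip and leaning centred against the rest, and lay each carton flat on one of the four outlines of the pinwheel on the slab, lined up with it. The rest comes first; after that the order is free. There may be fewer cartons than outlines (any outlines will do); keep the tablet from falling over and leave the mug, the timer and the mandarin where they are.

Things in the scene. Friction and masses are not known exactly. Their poses are not given: they have to be found in the camera images.
- station: Prep station fixed to the worktop: light wooden slab, 256 x 220 mm, 12 mm thick, with four dark inlaid outlines (a pinwheel 132 mm square round an empty middle). Origin: on the worktop under the pinwheel's centre; x to the back (side of the rest), y to its left, z up; the slab spans x -118 to +138, y -110 to +110 mm, top at z = 12 mm.
- outline1 (a point): Centre of an inlaid carton outline (75 x 48 mm), on the slab's top at station x -28.5, y +42 mm; its long side runs along station x. Axes as the station's.
- outline2 (a point): The same at station x +42, y +28.5 mm; its long side runs along station y.
- outline3 (a point): The same at station x +28.5, y -42 mm; its long side runs along station x.
- outline4 (a point): The same at station x -42, y -28.5 mm; its long side runs along station y.
- station_ledge (a point): Middle of the tablet's standing place on the slab's top, at station x = 92 mm. In front of it a lip 10 mm high, 136 mm long, spans station x 70 to 78 mm; the tablet's foot goes between it and the hinge line at x = 118 mm. Hinge cheeks 60 mm high stand at y = +-90 mm, x 105 to 135 mm, with 174 mm free between them.
- rest (a joint): Hinge angle of the tablet rest, rad: 0 = folded flat forward over the slab, 1.57 upright, stop at 1.92 (leaning 20 degrees to the back). Starts at 0.1 to 0.6. Friction (about 1 N at the cross bar) holds it where it is left; from about 1.5 a spring plunger resists (about 2 N more at the bar) until it snaps past 1.75; beyond that the spring pushes it to the stop and keeps it there.
- station_hinge (a point): Middle of the rest's hinge axis, which runs along station y at station x = 118, z = 34 mm. At joint angle q the cross bar is at station x = 118 - 110 cos q, z = 34 + 110 sin q mm.
- rest_bar (a point): Middle of the rest's cross bar, on its centre line. The rest is a U of 10 mm steel bar: side bars at station y = +-75 mm and, 110 mm from the hinge axis, this cross bar, 150 mm long; its middle 70 mm wear a black rubber sleeve of 12 mm diameter.
- dock: Charging dock fixed to the worktop: grey block 62 x 150 x 38 mm with one slot 16 mm wide along its y, floor 10 mm above the worktop, 28 mm deep. Origin: centre of the underside; x points away from the side that the screen faces; z up.
- tablet: Tablet in a case, 135 x 205 x 12 mm, 0.38 kg; starts standing upright in the dock's slot on a short edge. Origin: centre of its back face; its x lies along the short edge, y along the long edge (up as it stands), z out of the screen (towards the dock's -x). Set on the station's ledge with its back on the cross bar it leans back 20 to 26 degrees from upright.
- tablet_top (a point): Middle of the tablet's upper short edge, mid-thickness.
- tablet_foot (a point): Middle of the tablet's lower short edge, mid-thickness; 205 mm below tablet_top.
- carton1: Gable-top carton, 75 x 48 mm, 0.09 to 0.18 kg (all alike; may be absent): body 40 mm high, low sloped roof rising to 47 mm, and on its ridge a stiff grip fin 9 mm thick, 46 mm long (along the carton's x, the long side), reaching up to 80 mm. Origin: centre of the underside, z up.
- carton2: Gable-top carton, 75 x 48 mm, 0.09 to 0.18 kg (all alike; may be absent): body 40 mm high, low sloped roof rising to 47 mm, and on its ridge a stiff grip fin 9 mm thick, 46 mm long (along the carton's x, the long side), reaching up to 80 mm. Origin: centre of the underside, z up.
- carton3: Gable-top carton, 75 x 48 mm, 0.09 to 0.18 kg (all alike; may be absent): body 40 mm high, low sloped roof rising to 47 mm, and on its ridge a stiff grip fin 9 mm thick, 46 mm long (along the carton's x, the long side), reaching up to 80 mm. Origin: centre of the underside, z up.
- carton4: Gable-top carton, 75 x 48 mm, 0.09 to 0.18 kg (all alike; may be absent): body 40 mm high, low sloped roof rising to 47 mm, and on its ridge a stiff grip fin 9 mm thick, 46 mm long (along the carton's x, the long side), reaching up to 80 mm. Origin: centre of the underside, z up.
- mug: Grey-blue mug, 87 mm wide, 96 mm high, left of the station; a bystander. Origin: under it.
- timer: Red and white kitchen timer, 63 mm wide, 58 mm high, on the right; a bystander. Origin: under it.
- mandarin: Mandarin, 60 mm, left of the station; a bystander. Origin: under it.
Things that resemble listed ones, but are neither listed nor needed, are in the scene too. What is meant by the tablet is not white, and is the larger of those in its own colour. What is shaped like the carton1 but black is not meant.

How it is judged:
By the outcome, as a careful person would: the job done as asked, in the order asked, and still so for the second after the job is handed in, with the robot touching nothing.
Of carton1, carton2, carton3, carton4 only 3 to 4 are there at a start; the rules pass over those that are not, and their reading is None.
At some moment in a run one of carton1, carton2, carton3, carton4 may be knocked a few centimetres aside while the robot is not near it.
It also fails if it takes over 210 s, if anything falls off the work surface, if the arm or the gripper's body presses on something with over 40 N, if the wrist force passes 120 N, or if a joint passes its speed limit or range.

### The arm

A 6-joint arm with a two-finger parallel gripper is mounted at the origin on the work surface; the furniture and walls round the work are solid. World frame = base frame: x ahead of the robot, y to its left, z up, the work surface at z = 0. Lengths are in m, angles in rad, forces in N, time in s.
With the tool pointing down it reaches from about 0.275 to 0.825 m from the base axis. Payload 4.9 kg.
Tool frame: the origin (TCP) lies midway between the tips of the shut fingers; the grasp point (between the pads) lies 19 mm behind it (grip_point_offset is the distance from the TCP to the grasp point, in m); z points along the fingers, y is the line along which they close (so a half turn about z gives the same grasp; the last joint's range is limited). The gripper opens to 85 mm and grips with 20 to 120 N. Pads are 22 mm wide; open, the fingers measure 114 mm over their backs; the gripper's body (76 mm by 85 mm) begins 54 mm behind the grasp point. The pads swing forward as they close: fully open they stand 13 mm farther back than shut.
Start: joints at [1.117, 0.326, -0.193, 1.052, 0, 1.437], TCP at [0.173, 0.522, 0.208] pointing down, gripper open.
Joint ranges: [-2.65, 2.65], [-0.97, 1.79], [-1.3, 1.35], [-1.93, 2.1], [-1.47, 1.37], [-3.14, 3.14]. Speed limits (rad/s): [2.57, 2.57, 3.14, 3.14, 3.14, 3.14].

### API

Orientations are given as a rotation vector (axis times angle).
In Python, from cell import * gives the robot as it stands. Calls block until the motion is done:
- movep(position, orientation): joint-space move of the TCP to a pose.
- move_l(position, velocity=0.15, rot=None, until_force=None): straight line of the TCP; rot=None keeps the orientation; velocity is the mean speed in m/s. With until_force (N) it stops when the force on the tool has changed by that much, and returns True; else False.
- set_joints(angles): joint-space move.
- let_go() and grab(newtons=None): open the fingers fully, or close them until they stop; newtons is the grip in N (None keeps the last).
- sleep(seconds).
- ik(position, orientation): joint angles nearest the present ones, or None.
- get_state(): the state.
- grab_frame(name): name is "scene" or "top" or "wrist"; returns a dict with "img" (384x512x3 uint8, red, green, blue), "fx", "fy", "cx", "cy" (pixels), "cam_to_world" (4x4, takes a point from camera to world coordinates); the wrist camera has in their place "T_tool_cam" (4x4, takes a point from camera to tool coordinates, whose origin is the TCP and whose axes are the flange's). Camera axes: x right, y down, z forward; pixel columns grow to the right and rows downward; lengths in m; the calibration is good to about 2 mm. A picture is of the moment at which its call begins: read the wrist's pose just before it. There is no depth.
A pose or a line that the arm cannot do raises MotionError and nothing moves.
- sign_off(): hands the job in; it is judged then, once.
Trained networks look in the newest picture that a camera, given by its name, has taken for a name from the list of things; names that differ only in an ending like _2 or _b are one class to them, and where a whole thing is asked for, a point or a joint stands for the part that bears it (a point fixed in the world has none). Each returns a list of dicts, best first, with "score" (0 to 1); they miss things now and then, are a little off and sometimes report something else, mostly with a low value. They report only what shows in the picture. A call takes as long as a camera call. They do not tell look-alikes from the thing itself.
- spot_in(camera, name): "centre" ([column, row] in pixels, amid what is visible of it).
- silhouettes(camera, name): "mask" (384x512 bool, what is visible of it) and "centre" ([column, row] in pixels, amid what is visible of it).
- tip_of(camera, name): "centre" ([column, row] in pixels: a listed point, or the origin of a listed thing).
The state is a dict: "clock": time; "q": joint angles; "joint_velocities": joint speeds; "tau": joint torques, N m; "position": TCP position; "eef_rot": TCP orientation; "contact_force": force on the tool from outside, world axes, zero at the start; "wrist_torque": the same for the moment, N m; "finger_gap": opening from 0.0 (shut) to 1.0 (fully open); "grasp_force": force on a finger pad.
Only numpy, scipy, OpenCV 4.12 (cv2) and the standard library are available. Lean on these libraries where they do the work, as an engineer would, in place of code of your own. Each camera call takes 0.05 s, during which the arm holds its last target. There are 200 camera calls.

## Working session

There is one attempt and no reset: what is moved stays moved. The work goes in short steps, each a Python script; the robot and the scene stay as the last script left them, time stands still between calls to the robot, and variables do not carry over. Pictures are saved under pics/ and viewed, at most 14 in all, crops included, and the job is handed in when it is done.

```bash
ls; mkdir -p pics
python3 - <<'E'
from cell import *
import cv2, numpy as np
s=get_state(); print(s['clock'],s['position'],s['eef_rot'])
ims=[]
for c in ("scene","top"):
    f=grab_frame(c); print(c,f['fx'],f['cx'],f['cy'],np.round(f['cam_to_world'],3).tolist())
    cv2.imwrite(f'pics/{c}0.png',cv2.resize(f['img'][:,:,::-1],(800,600),interpolation=cv2.INTER_CUBIC))
    for n in ('station','outline1','outline2','station_ledge','station_hinge','rest_bar','dock','tablet','tablet_top','tablet_foot','carton1','mug','timer','mandarin'):
        print(c,n,[(np.round(d['centre']).tolist(),round(d['score'],2)) for d in tip_of(c,n)][:6])
f=grab_frame('wrist'); print(f['T_tool_cam'],f['fx'],f['cx'],f['cy'])
E
```

```text
pics
0.0 [0.17261568 0.52154069 0.20730642] [-5.00069223e-01 -3.10102739e+00  2.63529773e-03]
scene 402.58927824003126 256.91193866341473 196.18876010150038 [[-0.91, -0.358, 0.209, 0.08], [-0.414, 0.767, -0.49, 0.78], [0.015, -0.532, -0.846, 1.401], [0.0, 0.0, 0.0, 1.0]]
scene station [([223.0, 268.0], 0.82), ([240.0, 217.0], 0.59)]
scene outline1 [([214.0, 262.0], 0.96), ([227.0, 258.0], 0.88), ([213.0, 277.0], 0.82), ([233.0, 275.0], 0.71)]
scene outline2 [([214.0, 262.0], 0.96), ([227.0, 258.0], 0.88), ([213.0, 277.0], 0.82), ([233.0, 275.0], 0.71)]
scene station_ledge [([198.0, 278.0], 0.86)]
scene station_hinge [([191.0, 278.0], 0.98), ([272.0, 151.0], 0.63), ([212.0, 260.0], 0.41)]
scene rest_bar [([218.0, 264.0], 0.65), ([255.0, 95.0], 0.47), ([257.0, 113.0], 0.17)]
scene dock [([257.0, 131.0], 0.58), ([230.0, 259.0], 0.53)]
scene tablet [([259.0, 114.0], 0.96), ([339.0, 152.0], 0.71), ([305.0, 142.0], 0.57)]
scene tablet_top [([258.0, 96.0], 0.9), ([272.0, 172.0], 0.73), ([313.0, 133.0], 0.61), ([346.0, 138.0], 0.55), ([214.0, 277.0], 0.52)]
scene tablet_foot [([305.0, 156.0]
[... 927 characters left out ...]
top tablet_foot [([351.0, 164.0], 0.92), ([350.0, 208.0], 0.83), ([355.0, 249.0], 0.66), ([190.0, 215.0], 0.16)]
top carton1 [([336.0, 188.0], 0.85), ([250.0, 193.0], 0.81), ([310.0, 196.0], 0.79), ([254.0, 214.0], 0.76), ([283.0, 189.0], 0.69)]
top mug [([137.0, 187.0], 0.69), ([348.0, 165.0], 0.28)]
top timer [([391.0, 216.0], 0.78)]
top mandarin [([140.0, 218.0], 0.55)]
[[-7.64311949e-04 -9.64807895e-01 -2.62954638e-01  6.52507381e-02]
 [ 9.99999329e-01 -9.66240355e-04  6.38607814e-04 -1.35463100e-04]
 [-8.70211243e-04 -2.62953973e-01  9.64807986e-01 -1.66447611e-01]
 [ 0.00000000e+00  0.00000000e+00  0.00000000e+00  1.00000000e+00]] 320.43055119583016 256.9320834991307 192.76949622571468
```

View pics/scene0.png

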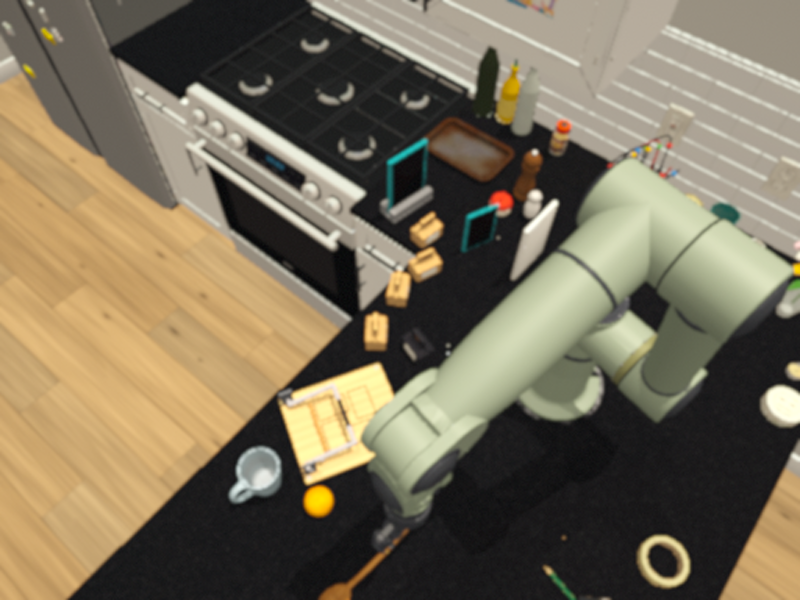

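View pics/top0.png

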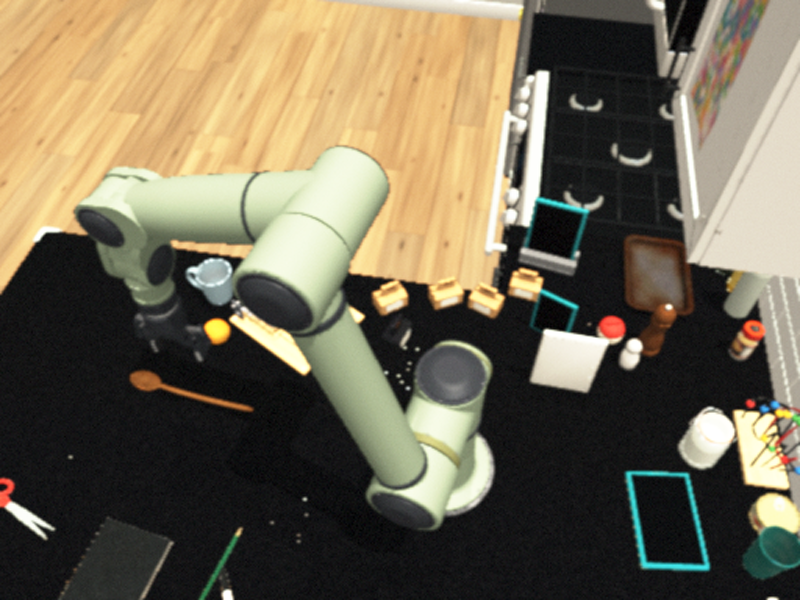

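The scene picture shows the station at about (340,420), four tan cartons at (376,330), (398,288), (425,263) and (427,230), and a black decoy at (417,345). The big teal tablet stands in the dock at (407,180). The decoys there are a small teal tablet at (480,228) and a white one. I'll compute rough positions next.

```bash
cat > h.py <<'E'
from cell import *
import numpy as np, cv2
from scipy.spatial.transform import Rotation as R
from scipy.optimize import least_squares
def K(f): return np.array([[f['fx'],0,f['cx']],[0,f['fy'],f['cy']],[0,0,1]])
def frame(c):
    s=get_state(); f=grab_frame(c); f['K']=K(f)
    if c=='wrist':
        T=np.eye(4); T[:3,:3]=R.from_rotvec(s['eef_rot']).as_matrix(); T[:3,3]=s['position']
        f['C']=T@f['T_tool_cam']
    else: f['C']=np.array(f['cam_to_world'])
    return f
def ray(f,p):
    d=np.linalg.solve(f['K'],[p[0],p[1],1]); return f['C'][:3,3],f['C'][:3,:3]@d
def onz(f,p,z):
    o,d=ray(f,p); return o+d*(z-o[2])/d[2]
def proj(f,P):
    q=(np.atleast_2d(P)-f['C'][:3,3])@f['C'][:3,:3]; q=q@f['K'].T; return q[:,:2]/q[:,2:]
def tri(l):
    A=0;b=0
    for f,p in l:
        o,d=ray(f,p); d=d/np.linalg.norm(d); M=np.eye(3)-np.outer(d,d); A=A+M; b=b+M@o
    x=np.linalg.solve(A,b); return x,[np.linalg.norm(proj(f,x)[0]-p) for f,p in l]
def down(yaw,tilt=0):
    """tool pointing down, tool x axis at angle yaw in world"""
    return (R.from_euler('z',yaw)*R.from_euler('x',np.pi)).as_rotvec()
def tips(c,n,k=6): return [(np.round(d['centre'],1),round(d['score'],2)) for d in tip_of(c,n)][:k]
def spots(c,n,k=6): return [(np.round(d['centre'],1),round(d['score'],2)) for d in spot_in(c,n)][:k]
def save(f,n,s=1.5): cv2.imwrite(f'pics/{n}.png',cv2.resize(f['img'][:,:,::-1],None,fx=s,fy=s,interpolation=cv2.INTER_CUBIC))
E
python3 - <<'E'
from h import *
fs=frame('scene'); ft=frame('top')
for n,p,z in [('stc',(223,268),0),('o',(214,262),.012),('o',(227,258),.012),('o',(213,277),.012),('o',(233,275),.012),('led',(198,278),.012),('hinge',(191,278),.034),('mug',(164,309),0),('mand',(207,320),0),('dock',(257,131),0)]: print(n,onz(fs,p,z).round(3))
print('top',tri([(fs,(258,96)),(ft,(356,130))]),'foot',tri([(fs,(258,130)),(ft,(351,164))]))
for n in ('carton1','tablet'):
  for c,f in(('scene',fs),('top',ft)):
    for p,s in spots(c,n,8): print(c,n,p,s,onz(f,p,.04).round(3))
E
```

```text
stc [0.41  0.307 0.   ]
o [0.448 0.304 0.012]
o [0.411 0.27  0.012]
o [0.424 0.357 0.012]
o [0.362 0.32  0.012]
led [0.471 0.383 0.012]
hinge [0.487 0.4   0.034]
mug [0.527 0.529 0.   ]
mand [0.373 0.5   0.   ]
dock [ 0.571 -0.351 -0.   ]
top (array([ 0.56884684, -0.34964528,  0.21422288]), [np.float64(0.7331007558103804), np.float64(0.7750425734526344)]) foot (array([ 0.57331402, -0.36450707, -0.00113114]), [np.float64(0.9506796500925525), np.float64(1.0238200772299348)])
scene carton1 [240.5 214.7] 0.82 [0.439 0.097 0.04 ]
scene carton1 [270.5 148.4] 0.68 [ 0.464 -0.254  0.04 ]
scene carton1 [266.3 221.7] 0.64 [0.335 0.083 0.04 ]
scene carton1 [253.8 187.7] 0.63 [ 0.444 -0.039  0.04 ]
top carton1 [285.1 185.3] 0.88 [ 0.452 -0.066  0.04 ]
top carton1 [254.6 212.2] 0.81 [0.331 0.066 0.04 ]
top carton1 [252.7 189.9] 0.73 [0.439 0.065 0.04 ]
top carton1 [337.  183.7] 0.62 [ 0.444 -0.274  0.04 ]
top carton1 [311.2 191.2] 0.61 [ 0.414 -0.165  0.04 ]
scene tablet [309.6 144.9] 0.75 [ 0.317 -0.344  0.04 ]
scene tablet [258.2 109.7] 0.58 [ 0.606 -0.439  0.04 ]
scene tablet [340.5 153.8] 0.56 [ 0.18  -0.355  0.04 ]
scene tablet [212.1 267.9] 0.48 [0.436 0.337 0.04 ]
scene tablet [272.4 148.5] 0.35 [ 0.456 -0.257  0.04 ]
top tablet [349.5 200.7] 0.86 [ 0.356 -0.306  0.04 ]
top tablet [355.4 148.1] 0.84 [ 0.63  -0.391  0.04 ]
top tablet [363.7 229.1] 0.62 [ 0.222 -0.331  0.04 ]
top tablet [309.5 191. ] 0.42 [ 0.416 -0.159  0.04 ]
```

```bash
cat > look.py <<'E'
from h import *
def look(x,y,z,yaw):
    for dy in sorted(np.arange(-np.pi,np.pi,.2),key=abs):
        o=down(yaw+dy); 
        if ik([x,y,z],o) is not None:
            try: movep([x,y,z],o); break
            except MotionError: continue
    else: print('no ik',x,y,z); return None
    sleep(.1); return frame('wrist')
E
python3 - <<'E'
from look import *
for i,(x,y) in enumerate([(.38,.33),(.45,.27)]):
    f=look(x,y,.3,np.radians(50)); save(f,f'st{i}')
    print(f['C'][:3,3].round(3),R.from_matrix(f['C'][:3,:3]).as_rotvec().round(3))
    for n in ('station','outline1','station_ledge','station_hinge','rest_bar','mandarin','mug'):
        z={'outline1':.012,'station_ledge':.012,'station_hinge':.034}.get(n,0)
        print(n,[(p.tolist(),s,onz(f,p,z)[:2].round(4).tolist()) for p,s in tips('wrist',n)])
print(get_state()['clock'])
E
```

```text
[0.42  0.383 0.466] [ 2.742 -0.906 -0.121]
station [([298.1, 65.3], 0.74, [0.4965, 0.3927]), ([285.9, 151.8], 0.61, [0.4152, 0.3064])]
outline1 [([317.6, 136.8], 0.78, [0.4631, 0.2991]), ([252.8, 167.6], 0.74, [0.3639, 0.3181]), ([444.5, 365.3], 0.71, [0.4222, -0.1545]), ([299.6, 184.5], 0.67, [0.4038, 0.2574]), ([270.9, 124.7], 0.62, [0.4203, 0.3515])]
station_ledge [([292.2, 87.6], 0.75, [0.4721, 0.3741]), ([315.7, 135.9], 0.35, [0.4617, 0.3017])]
station_hinge [([298.7, 64.5], 0.9, [0.492, 0.3924])]
rest_bar [([287.1, 148.5], 0.77, [0.4193, 0.3092]), ([251.6, 167.9], 0.24, [0.3608, 0.3171])]
mandarin [([177.5, 44.5], 0.82, [0.3816, 0.5104])]
mug []
[0.49  0.323 0.466] [ 2.741 -0.909 -0.121]
station [([220.0, 146.5], 0.82, [0.4132, 0.3094])]
outline1 [([191.8, 166.4], 0.82, [0.3649, 0.3116]), ([204.8, 118.0], 0.74, [0.4227, 0.3531]), ([238.4, 180.5], 0.62, [0.406, 0.2552]), ([249.3, 129.9], 0.58, [0.4623, 0.3035])]
station_ledge [([226.4, 80.8], 0.96, [0.4767, 0.3736])]
station_hinge [([226.0, 60.9], 0.59, [0.4916, 0.3901])]
rest_bar [([216.2, 147.8], 0.81, [0.4076, 0.3113])]
mandarin [([108.9, 40.1], 0.72, [0.3822, 0.5092])]
mug [([331.6, 249.2], 0.52, [0.4541, 0.0768])]
4.525
```

View pics/st0.png

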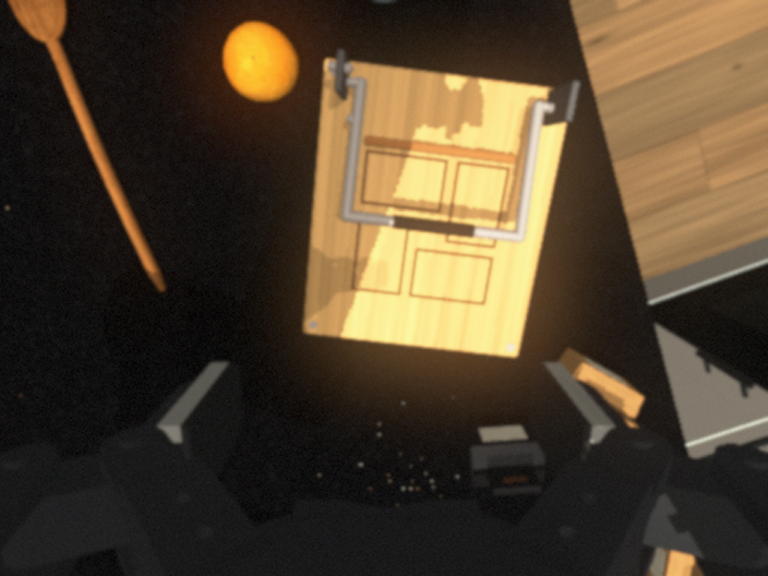

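The wrist view shows the station slab with corners near (325,58), (582,88), (518,356) and (303,330). The rest is folded over it with its black sleeve at (433,226), and the four outlines show. I'll refine the pose by matching the dark inlay lines in two views.

```bash
cat > st.py <<'E'
from look import *
from scipy.optimize import minimize
OUT=np.array([[-.0285,.042],[.042,.0285],[.0285,-.042],[-.042,-.0285]]); LONG=[0,1,0,1]
def S(p,P):
    P=np.atleast_2d(P).astype(float); c,s=np.cos(p[2]),np.sin(p[2])
    return np.c_[p[0]+c*P[:,0]-s*P[:,1],p[1]+s*P[:,0]+c*P[:,1],P[:,2]]
def lines(z=.012):
    L=[]
    for o,l in zip(OUT,LONG):
        a,b=(.0375,.024) if not l else (.024,.0375)
        for t in np.linspace(-1,1,40):
            L+=[[o[0]+a*t,o[1]+b,z],[o[0]+a*t,o[1]-b,z],[o[0]+a,o[1]+b*t,z],[o[0]-a,o[1]+b*t,z]]
    return np.array(L)
def bh(f):
    g=cv2.cvtColor(f['img'],cv2.COLOR_RGB2GRAY); b=cv2.morphologyEx(g,cv2.MORPH_BLACKHAT,np.ones((9,9)))
    return cv2.GaussianBlur(np.minimum(b,50).astype(np.float32),(0,0),1)
def fit(frames,p0,z=.012):
    B=[bh(f) for f in frames]; L=lines(z)
    def cost(p):
        t=0
        for f,b in zip(frames,B):
            q=proj(f,S(p,L)).astype(np.float32); t-=cv2.remap(b,q[:,:1],q[:,1:],cv2.INTER_LINEAR).mean()
        return t
    best=min((minimize(cost,[p0[0]+dx,p0[1]+dy,p0[2]+da],method='Nelder-Mead',options=dict(initial_simplex=np.array([[0,0,0],[.005,0,0],[0,.005,0],[0,0,.04]])+[p0[0]+dx,p0[1]+dy,p0[2]+da])) for dx in(-.004,0,.004) for dy in(-.004,0,.004) for da in (-.03,.03)),key=lambda r:r.fun)
    return best.x,best.fun
E
python3 - <<'E'
from st import *
fr=[];rb=[];hg=[]
P=[([.4130,.3076],(0,0)),]
for x,y in [(.45,.27),(.39,.26),(.40,.31)]:
    f=look(x,y,.25,np.radians(50)); 
    if f is None: continue
    fr.append(f)
    a=tips('wrist','rest_bar',1); h=tips('wrist','station_hinge',1)
    if a: rb.append((f,a[0][0]))
    if h: hg.append((f,h[0][0]))
for z in (.008,.012,.016):print(z,fit(fr,[.4135,.3065,np.radians(48)],z))
for f in fr: print(fit([f],[.4135,.3065,np.radians(48)]))
print(tri(rb),tri(hg),get_state()['clock'])
E
```

```text
0.008 (array([0.41244074, 0.30749725, 0.80973348]), np.float64(-87.78312683105469))
0.012 (array([0.41283627, 0.30769806, 0.80867302]), np.float64(-84.07303619384766))
0.016 (array([0.41329381, 0.30804332, 0.80678363]), np.float64(-75.89053344726562))
(array([0.41285063, 0.30781527, 0.80876689]), np.float64(-27.083505630493164))
(array([0.41289098, 0.30769083, 0.80887196]), np.float64(-27.230749130249023))
(array([0.41276374, 0.3076572 , 0.80926774]), np.float64(-29.799602508544922))
(array([0.41838249, 0.31608974, 0.0524475 ]), [np.float64(0.9953534989778476), np.float64(0.843307124556867), np.float64(0.7750198386236709)]) (array([0.49515165, 0.39529407, 0.01570321]), [np.float64(1.8900872978745888), np.float64(1.7266241573748298), np.float64(1.70969653947994)]) 6.2583
```

```bash
echo 'ST=[.4128,.3077,.8088]' >> st.py
python3 - <<'E'
from st import *
def bar(q,dz=0): return S(ST,[.118-.11*np.cos(q),0,.034+.11*np.sin(q)+dz])[0]
q0=.175
for s in (1,-1):
    o=down(ST[2]+s*np.pi/2)
    j=[ik(bar(q,-.017),o) for q in (q0,.8,1.4,1.9)]; print(s,[None if k is None else np.round(k,2) for k in j])
    if all(k is not None for k in j): break
movep(bar(q0,.09),o); let_go(); move_l(bar(q0,-.017)); grab(30); s=get_state(); print(s['finger_gap'],s['grasp_force'])
for q in np.linspace(q0,1.9,15)[1:]: move_l(bar(q,-.017),.12)
s=get_state(); print(s['position'],s['contact_force'],s['finger_gap'],s['clock'])
let_go(); sleep(.2); move_l(bar(1.9,.08))
rb=[]
for x,y in [(.05,0),(.08,.04),(.0,-.03)]:
    t=S(ST,[x,y,.3])[0]; f=look(*t,np.radians(50)); a=tips('wrist','rest_bar',2); print(a)
    if a: rb.append((f,a[0][0]))
    save(f,'rest')
x,e=tri(rb); print(x,e,S([0,0,-ST[2]],x-[*ST[:2],0]))
print('expect',bar(1.92))
print(get_state()['clock'])
E
```

```text
1 [array([ 0.5 ,  0.46, -0.48,  0.63,  0.  ,  1.26]), array([ 0.52,  0.44, -0.34,  0.8 ,  0.  ,  1.28]), array([ 0.55,  0.5 , -0.14,  0.93,  0.  ,  1.31]), array([0.57, 0.6 , 0.02, 0.99, 0.  , 1.33])]
0.0034607145675464774 0.01202940969960764
[0.51836594 0.41839579 0.12082667] [ 0.08104092 -1.01417402  0.25579993] -0.002535719805182089 13.15
[(array([253.3, 190.7]), 0.6)]
[(array([278.2, 213.7]), 0.69)]
[(array([232.7, 147. ]), 0.81)]
[0.42118923 0.31755768 0.06707497] [np.float64(2.037186270070061), np.float64(1.364081780578112), np.float64(1.1027235512168068)] [[0.01292328 0.00073615 0.06707497]]
expect [0.52024629 0.42029664 0.137361  ]
17.625
```

View pics/rest.png

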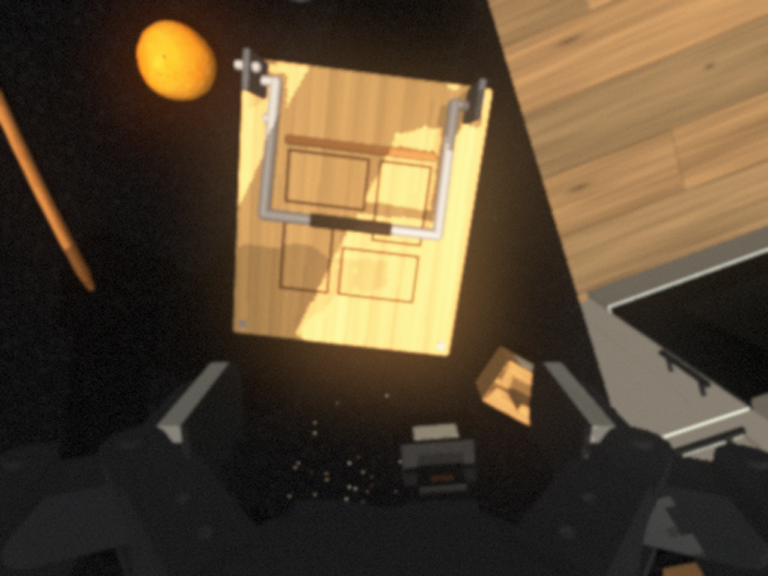

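The rest is still folded, with its sleeve at (350,225). The fingers must have closed below the bar. I'll measure the hinge angle again from the dark sleeve, using silhouettes and the image itself.

```bash
cat > bar.py <<'E'
from st import *
def bar(q,dz=0,y=0): return S(ST,[.118-.11*np.cos(q),y,.034+.11*np.sin(q)+dz])[0]
def fitq(frames,pix):
    qs=np.linspace(0,1.95,400)
    e=[sum(np.linalg.norm(proj(f,bar(q))[0]-p)**2 for f,p in zip(frames,pix))/len(frames) for q in qs]
    i=int(np.argmin(e)); return qs[i],e[i]**.5
def sleeve(f,q0,w=22):
    """centre of the dark sleeve near its expected pixel"""
    a,b=proj(f,[bar(q0,0,-.05),bar(q0,0,.05)]); g=cv2.cvtColor(f['img'],cv2.COLOR_RGB2GRAY)
    m=np.zeros_like(g); cv2.line(m,tuple(int(v) for v in a),tuple(int(v) for v in b),255,w)
    m=((m>0)&(g<60)).astype(np.uint8)
    n,l,st,c=cv2.connectedComponentsWithStats(m); k=1+np.argmax(st[1:,4]); return c[k],st[k,4]
E
python3 - <<'E'
from bar import *
F=[];P=[]
for x,y,z in [(.0,-.03,.3),(-.04,0,.2),(.05,.03,.25),(-.02,.03,.25)]:
    f=look(*S(ST,[x,y,z])[0],np.radians(50))
    if f is None: continue
    a=tips('wrist','rest_bar',1); c=sleeve(f,.28); print(a,c); F.append(f);P.append(c[0])
    print([proj(f,bar(q))[0].round(1).tolist() for q in (.15,.25,.35)], fitq([f],[c[0]]))
print(fitq(F,P),tri(list(zip(F,P))),get_state()['clock'])
E
```

```text
Traceback (most recent call last):
  File "bar.py", line 12, in sleeve
    n,l,st,c=cv2.connectedComponentsWithStats(m); k=1+np.argmax(st[1:,4]); return c[k],st[k,4]
                                                      ~~~~~~~~~^^^^^^^^^^
ValueError: attempt to get argmax of an empty sequence
```

```bash
sed -i 's/g<60/g<90/; s/^    n,l,st/    if not m.any(): return None,0\n    n,l,st/' bar.py
python3 - <<'E'
from bar import *
F=[];P=[]
for i,(x,y,z) in enumerate([(.0,-.03,.3),(-.04,0,.2),(.05,.03,.25),(-.02,.03,.25)]):
    f=look(*S(ST,[x,y,z])[0],np.radians(50))
    if f is None: continue
    a=tips('wrist','rest_bar',1); c=sleeve(f,.28); print(a,c)
    u=proj(f,bar(.3))[0].astype(int); g=f['img'][u[1]-12:u[1]+13:2,u[0]].mean(1).astype(int); print(u,g)
    print([proj(f,bar(q))[0].round(1).tolist() for q in (.15,.25,.35)])
    if c[0] is not None: F.append(f);P.append(c[0])
    print(a and fitq([f],[a[0][0]]))
if F: print(fitq(F,P),tri(list(zip(F,P))),get_state()['clock'])
E
```

```text
[] (array([230.08253968, 148.34920635]), np.int32(315))
[233 147] [160 132 130 163 150  88  69  74  72 139 213 217 217]
[[234.0, 148.9], [233.6, 148.3], [233.2, 146.7]]
[]
[(array([261.4, 129.5]), 0.91)] (array([257.9295393 , 127.59756098]), np.int32(738))
[260 124] [154 148 109 130 162 112  63  64  64  68  72 143 198]
[[260.1, 127.9], [260.5, 126.3], [261.1, 123.3]]
(np.float64(0.08796992481203007), np.float64(1.8801036421151731))
[] (array([273.23411371, 201.03344482]), np.int32(299))
[278 202] [202 208 200 186 104  77  84  83 116 199 211 203 161]
[[276.8, 201.2], [277.6, 202.1], [278.6, 202.1]]
[]
[] (array([282.59541985, 143.52417303]), np.int32(393))
[286 142] [158 126 127 180 188 100  79  81  82  92 183 210 211]
[[284.8, 144.0], [285.9, 143.1], [287.2, 141.2]]
[]
(np.float64(0.07819548872180451), np.float64(2.9833029467153027)) (array([0.41697666, 0.31736187, 0.05472585]), [np.float64(0.884613298241636), np.float64(1.5350223683443012), np.float64(0.8912948371400372), np.float64(0.6151756978980957)]) 20.5417
```

```bash
cat >> bar.py <<'E'
def ori(zs,xs):
    """rotvec with tool z along zs, tool x near xs, both in station axes"""
    z=np.array(zs,float); z/=np.linalg.norm(z); x=np.array(xs,float); x-=z*(x@z); x/=np.linalg.norm(x)
    return (R.from_euler('z',ST[2])*R.from_matrix(np.c_[x,np.cross(z,x),z])).as_rotvec()
def tilted(a,pos):
    o=ori([np.sin(a),0,-np.cos(a)],[np.cos(a),0,np.sin(a)]); p=S(ST,pos)[0]
    if ik(p,o) is None: return None
    movep(p,o); sleep(.1); return frame('wrist')
E
python3 - <<'E'
from bar import *
n=0
for a in (.9,.7,.5):
  for x in (-.1,-.14,-.06):
    for z in (.2,.25,.3):
      if n: break
      f=tilted(a,[x,0,z])
      if f is None: continue
      n=1; print(a,x,z,f['C'][:3,3]); save(f,'tilt')
      print(tips('wrist','rest_bar'),[proj(f,bar(q))[0].round(1).tolist() for q in (.1,.2,.3,.4,.5)])
      for q in (.1,.2,.3,.4):
        cv2.circle(f['img'],tuple(int(v) for v in proj(f,bar(q))[0]),1,(255,0,0),-1)
      for P in lines()[::3]: cv2.circle(f['img'],tuple(int(v) for v in proj(f,S(ST,P))[0]),0,(0,0,255),-1)
      save(f,'tilt')
fs=frame('scene'); print(tips('scene','rest_bar'),[proj(fs,bar(q))[0].round(1).tolist() for q in (.1,.2,.3,.4,.5)])
print(get_state()['clock'])
E
```

```text
0.9 -0.1 0.25 [0.28524551 0.17094329 0.40751058]
[(array([255.3, 234.8]), 0.84), (array([282.2, 284.6]), 0.36)] [[254.9, 238.4], [254.9, 233.0], [254.9, 226.8], [254.9, 219.7], [254.9, 211.9]]
[(array([217.5, 262.5]), 0.81), (array([202.6, 323.2]), 0.34)] [[219.2, 263.8], [218.6, 262.8], [217.7, 261.8], [216.4, 261.1], [214.9, 260.4]]
21.75
```

View pics/tilt.png

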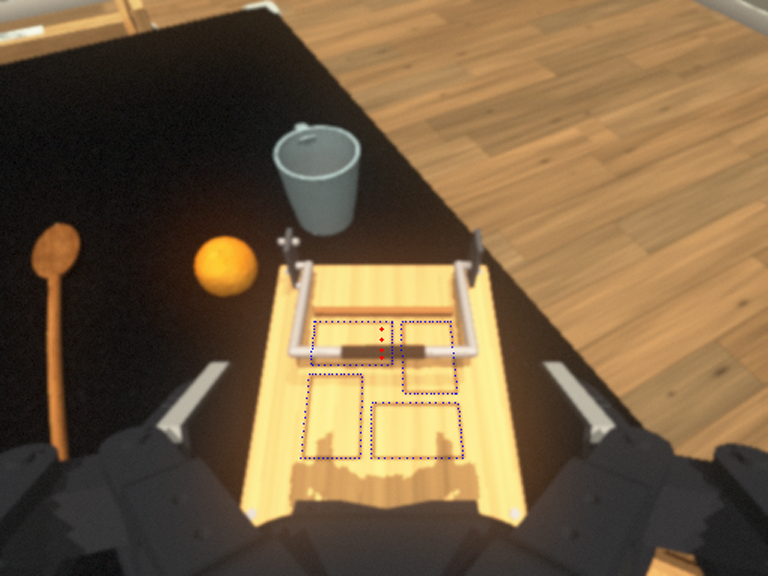

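The bar's sleeve is at (383,352), which fits q ≈ 0.17, and the outline overlay matches the picture. So the height estimate was right, and I'll retry the grasp deeper with checks.

Run:
```python
from bar import *
q0=.17; o=down(ST[2]+np.pi/2); d=-.026
movep(bar(q0,.09),o); let_go(); print(get_state()['finger_gap'])
move_l(bar(q0,d),.1); s=get_state(); print(s['position'],bar(q0,d),s['contact_force'],s['finger_gap'])
grab(30); s=get_state(); print(s['finger_gap'],s['grasp_force'],s['contact_force'],s['position']); sleep(.3)
s=get_state(); print(s['finger_gap'],s['grasp_force'],s['clock'])
```

```text
0.9973050919843147
[0.41993534 0.31494907 0.02721483] [0.41941763 0.31463485 0.02661006] [-0.67651566  0.22868762 -0.31924921] 1.0035971696337749
0.12016997637246637 31.53070628643036 [-1.19822161 -2.29362587  1.23557528] [0.41892333 0.31411444 0.02643239]
0.12260040505604528 31.55909389257431 25.3167
```

Run:
```python
from bar import *
q0=.17; d=-.026
for q in np.linspace(q0,1.9,15)[1:]:
    move_l(bar(q,d),.12); s=get_state()
    if s['finger_gap']<.08: print('lost',q); break
s=get_state(); print(s['position'],s['contact_force'],s['finger_gap'],s['grasp_force'])
let_go(); sleep(.2); move_l(bar(1.9,.1))
f=tilted(.6,[-.06,0,.3]) or tilted(.6,[-.1,0,.25])
print(tips('wrist','rest_bar'),[(q,proj(f,bar(q))[0].round(1).tolist()) for q in (.2,1.6,1.7,1.8,1.92)])
save(f,'rest2',1); print(get_state()['clock'])
```

```text
lost 1.5292857142857141
[0.49614652 0.39521915 0.12466467] [-2.91251948  2.9884666  24.11755915] 0.058037696137419145 27.72509202361107
[(array([252.5, 110.8]), 0.58)] [(0.2, [255.7, 219.8]), (1.6, [255.6, 111.7]), (1.7, [255.6, 104.4]), (1.8, [255.6, 97.8]), (1.92, [255.6, 91.1])]
31.5833
```

View pics/rest2.png

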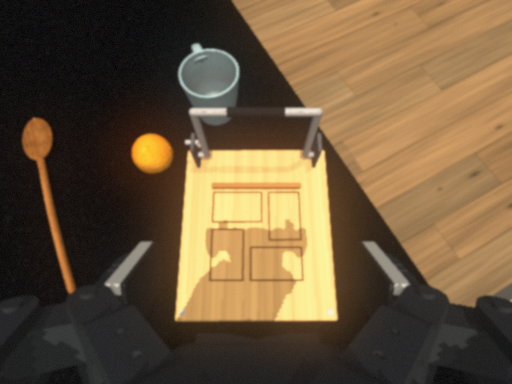

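The rest now stands upright at about q 1.6, with its bar at (257,112). I'll push it home from the front with shut fingers.

Run:
```python
from bar import *
grab(30)
for o in (down(ST[2]),down(ST[2]+np.pi)):
    if ik(S(ST,[.15,0,.118])[0],o) is not None: break
movep(S(ST,[.06,0,.2])[0],o); move_l(S(ST,[.06,0,.118])[0])
print(move_l(S(ST,[.155,0,.118])[0],.06,until_force=14)); s=get_state()
print(S([0,0,-ST[2]],s['position']-np.array([*ST[:2],0])),s['contact_force'])
move_l(S(ST,[.06,0,.13])[0]); let_go()
f=tilted(.6,[-.06,0,.3]) or tilted(.6,[-.1,0,.25])
print(tips('wrist','rest_bar'),[(q,proj(f,bar(q))[0].round(1).tolist()) for q in (1.6,1.7,1.8,1.92)])
g=f['img'][80:120,256].mean(1).astype(int); print(g, get_state()['clock'])
```

```text
True
[[1.41964281e-01 3.70294789e-05 1.17631404e-01]] [-3.05566563 -2.03326912  6.83833352]
[] [(1.6, [255.8, 111.2]), (1.7, [255.8, 103.8]), (1.8, [255.8, 97.3]), (1.92, [255.8, 90.6])]
[34 29 32 33 33 39 48 54 55 51 49 46 47 38 37 33 30 33 35 32 35 34 36 35
 33 34 36 35 37 35 38 35 42 38 36 37 39 39 40 39] 37.7917
```

The bar's highlight is now at row ~89, which matches q ≈ 1.92, so the rest is home. Next I'll survey the cartons, dock and tablet with the wrist camera.

```bash
cat > car.py <<'E'
from bar import *
def cpts(p):
    a=[[x,y,z] for x in(-.0375,.0375) for y in(-.024,.024) for z in(0,.04)]+[[-.0375,0,.047],[.0375,0,.047]]
    b=[[x,y,z] for x in(-.023,.023) for y in(-.0045,.0045) for z in(.045,.08)]
    return S(p,a),S(p,b)
def sil(f,p):
    m=np.zeros((384,512),np.uint8)
    for P in cpts(p): cv2.fillConvexPoly(m,cv2.convexHull(np.round(proj(f,P)*16).astype(np.int32)),1,shift=4)
    return m>0
def dets(f,thr=.3):
    out=[]
    for d in silhouettes('wrist','carton1'):
        m=d['mask']
        if d['score']<thr or m.sum()<150: continue
        c=np.median(f['img'][m],0); 
        if c.max()<110 or c[0]-c[2]<25: continue
        e=not(m[0].any() or m[:,0].any() or m[:,-1].any() or m[-1].any())
        out.append(dict(f=f,m=m,xy=onz(f,np.argwhere(m).mean(0)[::-1],.03)[:2],full=e))
    return out
def fitc(D):
    def cost(p):
        t=0
        for d in D:
            s=sil(d['f'],p); t+=1-(s&d['m']).sum()/(s|d['m']).sum()
        return t/len(D)
    c=np.mean([d['xy'] for d in D],0); best=None
    for y in np.arange(0,np.pi,np.pi/6):
        i=np.array([*c,y]); r=minimize(cost,i,method='Nelder-Mead',options=dict(maxfev=90,initial_simplex=i+np.array([[0,0,0],[.012,0,0],[0,.012,0],[0,0,.25]])))
        if best is None or r.fun<best.fun: best=r
    r=minimize(cost,best.x,method='Nelder-Mead',options=dict(maxfev=120,initial_simplex=best.x+np.array([[0,0,0],[.004,0,0],[0,.004,0],[0,0,.08]])))
    return r.x,r.fun
def group(D,r=.035):
    G=[]
    for d in D:
        for g in G:
            if np.linalg.norm(np.mean([e['xy'] for e in g],0)-d['xy'])<r: g.append(d); break
        else: G.append([d])
    return G
E
python3 - <<'E'
from car import *
import pickle
D=[];T=[]
for i,(x,y,yaw) in enumerate([(.42,.07,0),(.36,.0,0),(.45,-.08,-.3),(.38,-.2,-.5),(.44,-.22,-.5),(.46,-.27,-.5)]):
    f=look(x,y,.28,yaw)
    if f is None: continue
    if i in(1,5): save(f,f'car{i}')
    d=dets(f); D+=d; print(i,f['C'][:2,3].round(3),[(e['xy'].round(3).tolist(),e['full']) for e in d])
    for n in('tablet_top','tablet_foot','dock'): T.append((n,f['C'],f['K'],tips('wrist',n,4)))
pickle.dump((D,T),open('d.pkl','wb'))
for g in group([d for d in D if d['full']]): print(len(g),fitc(g))
print(get_state()['clock'])
for t in T: print(t[0],t[3])
E
```

```text
0 [0.486 0.074] [([0.426, -0.165], True), ([0.497, -0.06], True), ([0.453, 0.077], True)]
1 [0.428 0.004] [([0.426, -0.165], True), ([0.453, 0.078], True), ([0.498, -0.06], True), ([0.466, -0.269], False)]
2 [ 0.515 -0.096] [([0.498, -0.06], True), ([0.425, -0.166], True), ([0.468, -0.276], True), ([0.454, 0.076], True), ([0.412, 0.237], False)]
3 [ 0.441 -0.228] [([0.453, 0.075], True), ([0.467, -0.278], True), ([0.426, -0.166], True), ([0.498, -0.062], True)]
4 [ 0.501 -0.248] [([0.427, -0.167], True), ([0.498, -0.061], True), ([0.454, 0.075], True), ([0.466, -0.278], True)]
5 [ 0.52  -0.298] [([0.467, -0.277], True), ([0.454, 0.075], True), ([0.427, -0.168], True), ([0.499, -0.062], True)]
6 (array([ 0.42471214, -0.16675028,  0.96026731]), np.float64(0.056490839487524334))
6 (array([ 0.49758766, -0.05991385,  1.8329385 ]), np.float64(0.04965868108707407))
6 (array([0.45272047, 0.07719371, 1.97050707]), np.float64(0.04963329038067634))
4 (array([ 0.46671341, -0.27676498,  1.17879166]), np.float64(0.04800469135827573))
42.9917
tablet_top [(array([ 82.3, 188.6]), 0.74)]
tablet_foot [
[... 240 characters left out ...]
8]), 0.82), (array([433.2, 198.5]), 0.71), (array([457.9,  10.6]), 0.59)]
dock [(array([454.2,  15. ]), 0.56), (array([ 20.2, 276. ]), 0.53)]
tablet_top [(array([387.2, 179.7]), 0.65)]
tablet_foot [(array([378. , 249.9]), 0.93), (array([346.2, 151.8]), 0.55), (array([282.7,  69.1]), 0.24)]
dock [(array([ 62.4, 189.5]), 0.39)]
tablet_top [(array([390.6, 240.1]), 0.71), (array([141. , 165.8]), 0.35)]
tablet_foot [(array([346.1, 199.9]), 0.7), (array([317.7,  14.4]), 0.68)]
dock [(array([318.8,  16.7]), 0.98)]
tablet_top [(array([352. , 276.6]), 0.61)]
tablet_foot [(array([287.3,  50. ]), 0.92), (array([320.2, 225. ]), 0.77), (array([352.8, 305.7]), 0.71), (array([114.7, 192.8]), 0.43)]
dock []
```

```bash
cat > pick.py <<'E'
from car import *
SH=np.array([[.008,0],[0,-.008],[-.008,0],[0,.008]])
def rz(a,v): return R.from_euler('z',a).apply([*v,0])[:2]
def task(c,k,zg=.050,slab=.012,check=True):
    c=np.array(c,float)
    if check:
        f=look(c[0]-.05,c[1],.28,np.arctan2(c[1],c[0])) 
        D=[d for d in dets(f) if d['full'] and np.linalg.norm(d['xy']-c[:2])<.09] if f is not None else []
        if D:
            n,e=fitc(D[:1]); dx=np.linalg.norm(n[:2]-c[:2]); print('seen',n.round(4),round(e,3))
            if dx>.006: c=n
        else: print('not seen')
    base=ST[2]+(np.pi/2 if LONG[k] else 0); g=S(ST,[*OUT[k],0])[0][:2]; sh=rz(ST[2],SH[k]); q0=np.array(get_state()['q']); best=None
    for phi in(base,base+np.pi):
        for t in(0,np.pi):
            yp=c[2]+t; yt=phi+t; pp=c[:2]+rz(c[2]-phi,sh); pt=g+sh
            a=ik([*pp,zg],down(yp)); b=ik([*pt,zg+slab],down(yt))
            if a is None or b is None or ik([*pt,.2],down(yt)) is None: continue
            w=abs(a[5]-q0[5])+abs(np.array(b)-a)[5]
            if best is None or w<best[0]: best=(w,pp,yp,pt,yt)
    if best is None: print('no ik'); return False
    _,pp,yp,pt,yt=best
    movep([*pp,.15],down(yp)); let_go(); move_l([*pp,zg],.15); grab(40); s=get_state(); print('gap',s['finger_gap'],s['contact_force'].round(1))
    move_l([*pp,.19],.25); g0=get_state()['finger_gap']
    if g0<.06: print('missed',g0); return False
    movep([*pt,.19],down(yt)); move_l([*pt,zg+slab+.012],.2)
    hit=move_l([*pt,zg+slab-.003],.03,until_force=5); s=get_state(); print('hit',hit,s['position'][2].round(4),s['finger_gap'].round(3))
    let_go(); move_l([*pt,.17],.25); print(get_state()['clock']); return True
E
python3 - <<'E'
from pick import *
task([.4527,.0772,1.9705],3)
f=look(*S(ST,[-.06,0,.25])[0],ST[2]); save(f,'p1')
E
```

```text
seen [0.4527 0.0766 1.9806] 0.053
gap 0.08816659652969464 [-0.7 -0.2  2.5]Traceback (most recent call last):
  File "<stdin>", line 2, in <module>
  File "pick.py", line 27, in task
    hit=move_l([*pt,zg+slab-.003],.03,until_force=5); s=get_state(); print('hit',hit,s['position'][2].round(4),s['finger_gap'].round(3))
                                                                                                               ^^^^^^^^^^^^^^^^^^^^^
AttributeError: 'float' object has no attribute 'round'
```

```bash
sed -i "s/s\['finger_gap'\].round(3)/round(s['finger_gap'],3)/; s/s\['position'\]\[2\].round(4)/s['position'][2]/" pick.py
python3 - <<'E'
from pick import *
s=get_state(); p=s['position']; print(p,s['finger_gap'],s['contact_force'].round(1)); let_go(); move_l([p[0],p[1],.17],.25)
f=look(*S(ST,[-.04,0,.27])[0],ST[2]); save(f,'p1',1); print(get_state()['clock'])
E
```

```text
[0.3983231  0.2626228  0.06163974] 0.08546374846768187 [-1.3 -1.5  5.6]
53.275
```

View pics/p1.png

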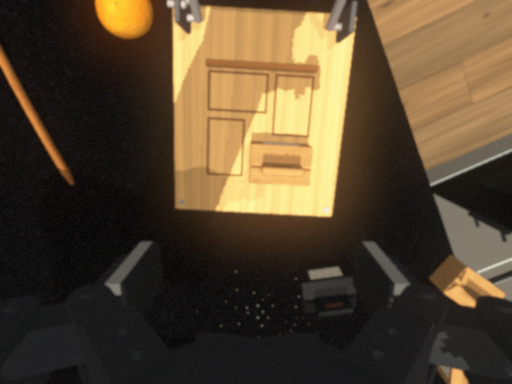

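The first carton is on outline 4 at (281,160), and the other three outlines are empty. On to the remaining cartons.

Run:
```python
from pick import *
for c,k in (([.4247,-.1668,.9603],2),([.4976,-.0599,1.8329],1),([.4667,-.2768,1.1788],0)):
    print('->',k+1)
    if not task(c,k): break
f=look(*S(ST,[-.04,0,.27])[0],ST[2]); save(f,'p2',1); print(get_state()['clock'])
```

```text
-> 3
seen [ 0.4248 -0.1668  0.9449] 0.033
gap 0.08552816690136178 [-1.3  0.9  2.8]
hit True 0.06198665428867466 0.088
62.8833
-> 2
seen [ 0.4974 -0.0603 -1.3147] 0.027
gap 0.08950732451720907 [-0.8  0.2  3.5]
hit True 0.06249595765773899 0.087
72.5917
-> 1
seen [ 0.4666 -0.2771  1.1674] 0.08
gap 0.08834330106755713 [0.5 0.  2. ]
hit True 0.061929301509076946 0.091
83.6167
86.2917
```

View pics/p2.png

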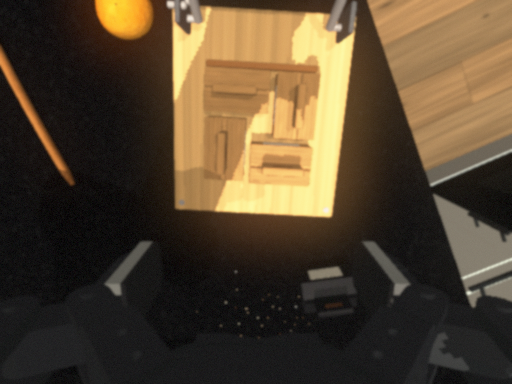

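All four cartons sit on their outlines. Next is the tablet in the dock.

```bash
cat > tab.py <<'E'
from pick import *
def tbox(p,z0=.038,z1=.215):  # p: x,y of mid-thickness, yaw of the screen-opposite normal (dock x)
    return S(p,[[x,y,z] for x in(-.006,.006) for y in(-.0675,.0675) for z in(z0,z1)])
def tsil(f,p):
    m=np.zeros((384,512),np.uint8); cv2.fillConvexPoly(m,cv2.convexHull(np.round(proj(f,tbox(p))*16).astype(np.int32)),1,shift=4); return m>0
def fitt(D,yaw0):
    def cost(p): return np.mean([1-(tsil(f,p)&m).sum()/(tsil(f,p)|m).sum() for f,m in D])
    best=None
    for dy in np.arange(-1.2,1.3,.3):
        i=np.array([.571,-.351,yaw0+dy]); r=minimize(cost,i,method='Nelder-Mead',options=dict(maxfev=150,initial_simplex=i+np.array([[0,0,0],[.015,0,0],[0,.015,0],[0,0,.2]])))
        if best is None or r.fun<best.fun: best=r
    return best.x,best.fun
E
python3 - <<'E'
from tab import *
import pickle
D=[];tt=[];a0=np.arctan2(-.351,.571)
for i,(x,y,z) in enumerate([(.40,-.25,.33),(.45,-.17,.33),(.36,-.33,.33),(.47,-.29,.36)]):
    f=look(x,y,z,a0)
    if f is None: continue
    u=proj(f,[.570,-.351,.13])[0]; L=[d for d in silhouettes('wrist','tablet') if np.linalg.norm(np.argwhere(d['mask']).mean(0)[::-1]-u)<70]
    t=[p for p,s in tips('wrist','tablet_top') if np.linalg.norm(p-proj(f,[.569,-.350,.214])[0])<25]
    if t: tt.append((f,t[0]))
    print(i,u.round(),[(d['mask'].sum(),round(d['score'],2)) for d in L],t)
    if L: D.append((f,L[0]['mask'])); print(fitt(D[-1:],a0))
    if i==1: save(f,'tab')
print(fitt(D,a0)); 
if len(tt)>1: print(tri(tt))
pickle.dump(D,open('t.pkl','wb')); print(get_state()['clock'])
E
```

```text
0 [267. -30.] [(np.int64(766), 0.69)] []
(array([ 0.56279703, -0.36165311, -0.43373621]), np.float64(0.050000000000000044))
1 [359. -22.] [(np.int64(1366), 0.68)] []
(array([ 0.56528533, -0.35643936, -0.43154519]), np.float64(0.04149085794655416))
2 [178. -26.] [(np.int64(1132), 0.92)] []
(array([ 0.56221165, -0.36197174, -0.43963095]), np.float64(0.05038428693424424))
3 [263.  61.] [(np.int64(4507), 0.7)] [array([275. ,  49.1])]
(array([ 0.56608239, -0.35847538, -0.43739302]), np.float64(0.07485726369211254))
(array([ 0.56388095, -0.35939764, -0.43372148]), np.float64(0.07993634109309622))
90.9917
```

View pics/tab.png

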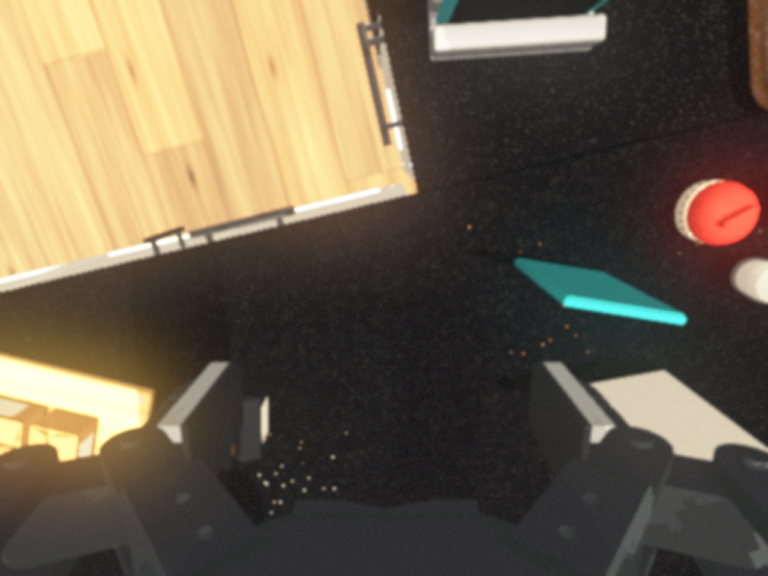

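The dock's front is at (518,35) and the screen (dark, teal frame) faces the robot. I need closer views that show the whole tablet.

Run:
```python
from tab import *
D=[];tt=[];a0=-.435
for i,(x,y,z) in enumerate([(.50,-.33,.40),(.54,-.25,.38),(.53,-.39,.38),(.57,-.35,.40),(.55,-.33,.32)]):
    f=look(x,y,z,a0)
    if f is None: continue
    u=proj(f,[.565,-.358,.13])[0]; L=[d for d in silhouettes('wrist','tablet') if np.linalg.norm(np.argwhere(d['mask']).mean(0)[::-1]-u)<60]
    t=[p for p,s in tips('wrist','tablet_top') if np.linalg.norm(p-proj(f,[.566,-.358,.214])[0])<25]
    if t: tt.append((f,t[0]))
    print(i,u.round(),[(d['mask'].sum(),round(d['score'],2)) for d in L],t)
    if L: D.append((f,L[0]['mask'])); print(fitt(D[-1:],a0))
    if i==0: save(f,'tab2',1)
r,e=fitt(D,a0); print(r,e)
for f,m in D: print((tsil(f,r)&m).sum()/(tsil(f,r)|m).sum())
if len(tt)>1: print(tri(tt))
print(get_state()['clock'])
```

```text
0 [259. 102.] [(np.int64(1522), 0.85)] [array([260.9,  99.5])]
(array([ 0.56611746, -0.35918683, -0.43764767]), np.float64(0.09922295277943816))
1 [329. 109.] [(np.int64(1775), 0.78)] [array([347.6, 109.7]), array([327.3, 103.5])]
(array([ 0.56704992, -0.35692026, -0.43080473]), np.float64(0.06137566137566142))
2 [225. 143.] [(np.int64(2854), 0.82)] [array([219.2, 152.5])]
(array([ 0.56658712, -0.36180712, -0.42581351]), np.float64(0.08563181526619623))
3 [264. 158.] [(np.int64(3049), 0.74)] [array([267.4, 171.1]), array([263.4, 149.8])]
(array([ 0.56758944, -0.35988667, -0.43266977]), np.float64(0.07586837294332727))
4 [275. 148.] [(np.int64(4135), 0.73)] [array([282.6, 158.9])]
(array([ 0.5674827 , -0.35935077, -0.43055453]), np.float64(0.07633069082672705))
[ 0.5666874  -0.35833221 -0.43276005] 0.10887664782010084
0.893048128342246
0.927187008905186
0.8694573643410852
0.8792899408284024
0.8866343184825761
(array([ 0.56444026, -0.35978953,  0.21306322]), [np.float64(1.7362103324128255), np.float64(1.5834485408649221), np.float64(0.8990183988644024), np.float64(1.731718410551202), np.float64(0.9624364803812159)])
94.4667
```

View pics/tab2.png

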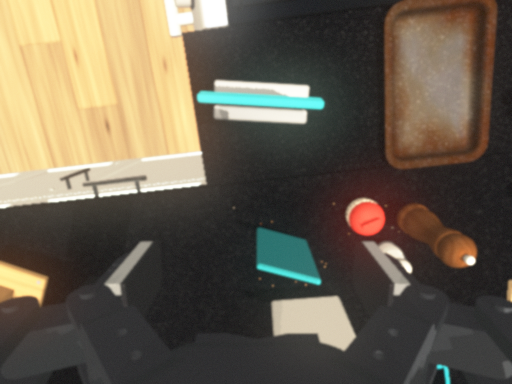

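The tablet's top edge runs from (198,97) to (324,104), midpoint (261,100). That agrees with the network's tip and the silhouette fit, so I'll check reachability and then pick it up.

```bash
cat > move_tab.py <<'E'
from tab import *
T=np.array([.5655,-.359]); YN=-.433; ZT=.171; TH=np.radians(22.5)
h=ZT-.010; u=np.array([np.sin(TH),np.cos(TH)]); n=np.array([np.cos(TH),-np.sin(TH)])
c=np.array([.1556,.1374])-.006*n; B=np.array([c[0]-(c[1]-.012)*np.tan(TH),.012])
F=B-.006*n+h*u     # TCP in station x,z
def stp(dx,dz): return S(ST,[F[0]+dx,0,F[1]+dz])[0]
def oris(s):
    a=down(YN+s*np.pi/2); up=(R.from_euler('z',ST[2]-YN)*R.from_rotvec(a)).as_rotvec()
    b=(R.from_euler('z',ST[2])*R.from_euler('y',TH)*R.from_euler('z',-YN)*R.from_rotvec(a)).as_rotvec(); return a,up,b
E
python3 - <<'E'
from move_tab import *
print(F,B)
for s in(1,-1):
    a,up,b=oris(s)
    for nm,P,o in(('pre',[*T,.29],a),('pick',[*T,ZT],a),('lift',[*T,.37],a),('over',stp(-.01,.17),up),('tiltover',stp(-.006,.1),b),('fin',stp(0,0),b)):
        j=ik(P,o); print(s,nm,None if j is None else np.round(j,2))
E
```

```text
[0.15323202 0.16304071] [0.09716327 0.012     ]
1 pre [-0.68  0.53  0.33  1.37  0.    1.33]
1 pick [-0.68  0.57  0.1   1.1   0.    1.33]
1 lift [-0.68  0.55  0.56  1.58  0.    1.33]
1 over [0.56 0.51 0.39 1.46 0.   1.33]
1 tiltover [ 0.6   1.    1.06  2.02 -0.08  1.38]
1 fin [ 0.61  0.98  0.78  1.75 -0.08  1.38]
-1 pre [-0.68  0.53  0.33  1.37  0.   -1.81]
-1 pick [-0.68  0.57  0.1   1.1   0.   -1.81]
-1 lift [-0.68  0.55  0.56  1.58  0.   -1.81]
-1 over [ 0.56  0.51  0.39  1.46  0.   -1.81]
-1 tiltover [ 0.6   1.    1.06  2.02 -0.08 -1.76]
-1 fin [ 0.61  0.98  0.78  1.75 -0.08 -1.76]
```

Run:
```python
from move_tab import *
a,up,b=oris(1)
movep([*T,.30],a); let_go(); move_l([*T,ZT],.12); grab(80); s=get_state(); print('gap',s['finger_gap'],s['contact_force'].round(1))
move_l([*T,.37],.12); s=get_state(); print('gap',s['finger_gap'],s['contact_force'].round(1))
if s['finger_gap']>.08:
    movep(stp(-.05,.17),up); move_l(stp(-.006,.1),.12,rot=b); s=get_state(); print('at',s['finger_gap'],s['contact_force'].round(1),s['clock'])
    f=frame('scene'); cv2.imwrite('pics/carry.png',cv2.resize(f['img'][180:330,120:320,::-1],None,fx=3,fy=3))
```

```text
gap 0.12083840610793947 [-1.  -0.   2.1]
gap 0.12000881538298677 [-0.  -0.2 -3.8]
at 0.12144632539443026 [-0.4 -0.4 -3.6] 103.625
```

View pics/carry.png

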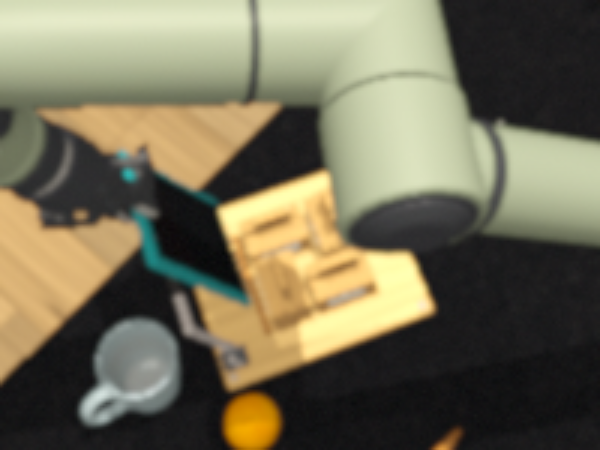

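The tablet is held tilted above the ledge at about (190,240), screen to the front, with the cartons undisturbed. Next I lower it and lean it on the bar.

Run:
```python
from move_tab import *
a,up,b=oris(1)
def st(): 
    s=get_state(); print(S([0,0,-ST[2]],s['position']-np.array([*ST[:2],0]))[0].round(4),s['contact_force'].round(1),round(s['finger_gap'],3),s['clock'])
move_l(stp(-.005,.02),.1); st()
print(move_l(stp(-.005,-.008),.02,until_force=4)); st()
p=get_state()['position']; d=S([0,0,ST[2]],[1,0,0])[0]
print(move_l(p+.015*d,.02,until_force=3)); st()
let_go(); sleep(.3); st()
z=R.from_rotvec(get_state()['eef_rot']).as_matrix()[:,2]
move_l(get_state()['position']-.07*z,.1)
movep(stp(-.05,.2),up)
f=look(*S(ST,[-.03,0,.33])[0],ST[2]); save(f,'fin',1)
print(tips('wrist','tablet_top'),tips('wrist','tablet_foot'),get_state()['clock'])
```

```text
[ 1.486e-01 -1.000e-04  1.841e-01] [ 0.6 -0.6 -3.7] 0.119 104.625
True
[1.486e-01 1.000e-04 1.631e-01] [2.3 2.5 5.9] 0.119 105.575
True
[0.1494 0.     0.1628] [1.4 1.1 4.3] 0.12 105.85
[1.493e-01 1.000e-04 1.623e-01] [-0.6 -0.4 -0.1] 1.001 106.8667Traceback (most recent call last):
  File "<stdin>", line 11, in <module>
cell.MotionError: the arm cannot follow that straight line within its joint ranges
```

Run:
```python
from move_tab import *
a,up,b=oris(1)
for dx in (.02,.012,.006,0):
    try: move_l(stp(-.004+dx,.07),.08); print(dx); break
    except MotionError: pass
print(get_state()['contact_force'].round(1))
move_l(stp(-.01,.1),.1)
movep(stp(-.06,.2),up)
f=look(*S(ST,[-.03,0,.33])[0],ST[2]); save(f,'fin',1)
print(tips('wrist','tablet_top'),tips('wrist','tablet_foot'),get_state()['clock'])
```

```text
0.02
[-0.7 -0.2 -0.5]
[] [(array([261.1,  69.6]), 0.92)] 110.75
```

View pics/fin.png

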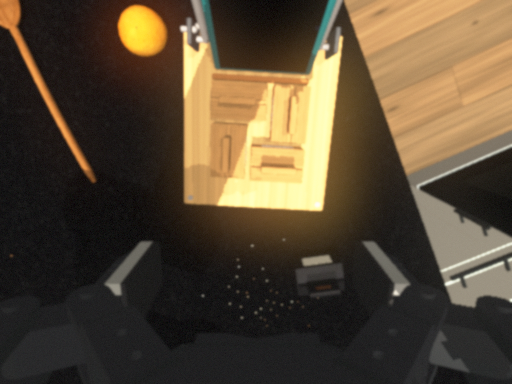

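The tablet stands on the ledge, foot at (261,70), leaning back, and all four cartons are on the slab. I'll check the alignment and lean numerically.

Run:
```python
from move_tab import *
import car
o1=car.cpts
car.cpts=lambda p:[P+[0,0,.012] for P in o1(p)]
D=[]
for x,y in((-.03,0),(-.05,.06),(-.06,-.04)):
    f=look(*S(ST,[x,y,.27])[0],ST[2])
    if f is not None: D+=[d for d in dets(f) if d['full'] and np.linalg.norm(d['xy']-ST[:2])<.11]
for g in group(D,.025):
    p,e=fitc(g); q=S([0,0,-ST[2]],[p[0]-ST[0],p[1]-ST[1],0])[0][:2]*1000; print(len(g),q.round(1),np.degrees(((p[2]-ST[2])+np.pi/4)%(np.pi/2)-np.pi/4).round(1),round(e,3))
f=None
for a,pos in((.9,[-.1,0,.25]),(.6,[-.06,0,.3]),(.6,[-.1,0,.25])):
    if f is None: f=tilted(a,pos)
tp=[S(ST,[F[0]+(.205-h)*u[0],0,F[1]+(.205-h)*u[1]])[0],S(ST,[F[0]-h*u[0],0,F[1]-h*u[1]])[0]]
print(tips('wrist','tablet_top'),tips('wrist','tablet_foot'),'expect',proj(f,tp).round(1).tolist()); save(f,'fin2',1); print(get_state()['clock'])
```

```text
3 [42.5 27.6] -0.4 0.051
3 [ 28.8 -41.9] -1.2 0.054
3 [-41.7 -28.6] -0.6 0.048
2 [-25.1  40.2] -0.5 0.056
[(array([258.2,  51.7]), 0.86)] [(array([257.6, 201.5]), 0.73)] expect [[255.1, 51.3], [255.2, 199.1]]
113.6833
```

View pics/fin2.png

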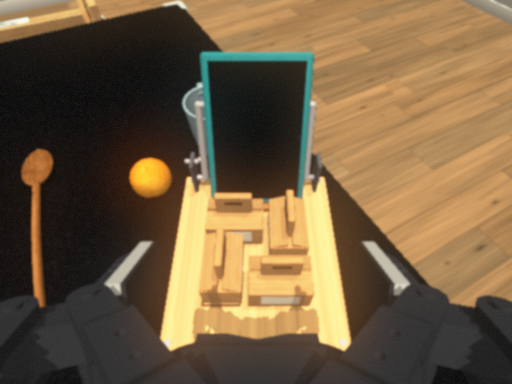

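The tablet is centred within about 3 mm (top at (258,52), foot at (258,201)), and cartons 2–4 are within 1 mm. Carton 1 is about 4 mm off, so I'll measure it again and straighten it.

Run:
```python
from move_tab import *
import car
o1=car.cpts
car.cpts=lambda p:[P+[0,0,.012] for P in o1(p)]
C=S(ST,[-.0285,.042,0])[0][:2]
def meas():
    D=[]
    for x,y in((-.05,.03),(-.07,.05),(-.03,.0),(-.06,-.02)):
        f=look(*S(ST,[x,y,.24])[0],ST[2])
        if f is not None: D+=[d for d in dets(f) if d['full'] and np.linalg.norm(d['xy']-C)<.025]
    p,e=fitc(D); q=S([0,0,-ST[2]],[p[0]-ST[0],p[1]-ST[1],0])[0][:2]; print(len(D),(q*1000).round(1),e); return q,(p[2]-ST[2]+np.pi/2)%np.pi-np.pi/2
q,y=meas(); dv=np.array([-.0285,.042])-q; print(dv,y)
if .0025<np.linalg.norm(dv)<.01:
    o=[k for k in (down(ST[2]),down(ST[2]+np.pi)) if ik(S(ST,[-.02,.042,.062])[0],k) is not None][0]
    a=S(ST,[q[0]+.008,q[1],.17])[0]; b=S(ST,[-.0205,.042,.17])[0]; Z=lambda p,z:[p[0],p[1],z]
    movep(a,o); let_go(); move_l(Z(a,.0615),.12); grab(40); move_l(Z(a,.08),.05); move_l(Z(b,.08),.05)
    print(move_l(Z(b,.059),.03,until_force=5)); let_go(); move_l(Z(b,.17),.2); meas()
print(get_state()['clock'])
```

```text
3 [-25.7  40.2] 0.05337863741804627
[-0.00281963  0.00179483] -0.002470227389636648
True
4 [-28.6  41.8] 0.04989686855199782
123.5333
```

Run:
```python
from move_tab import *
f=tilted(.9,[-.1,0,.25]); print(tips('wrist','tablet_top',1),tips('wrist','tablet_foot',1))
print([onz(f,np.argwhere(d['mask']).mean(0)[::-1],.05)[:2].round(3).tolist() for d in silhouettes('wrist','carton1')]); save(f,'end',1); sleep(.5); print(get_state()['clock'])
```

```text
[(array([259.4,  54.3]), 0.82)] [(array([258.6, 202.8]), 0.65)]
[[0.358, 0.31], [0.46, 0.297]]
125.1667
```

View pics/end.png

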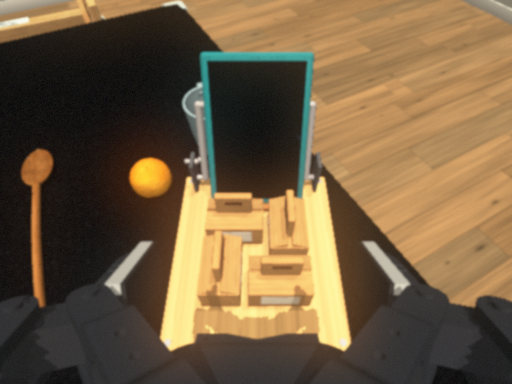

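The tablet is leaning centred at (257,125), the four cartons are in the pinwheel, and the mug and mandarin are undisturbed. I'm handing the job in.

```bash
python3 -c "
from cell import *
print(sign_off())"
```

```text
the job is handed in; nothing more can be done
None
```

The job is handed in, at about 125 s on the robot's clock: the rest is snapped home, the tablet leans against it screen to the front and about 3 mm off centre, and all four cartons lie within about 1 mm of their outlines.

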